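# Put the brass pull away in the dial-lid sorter

## Task

Turn the black dial of the round hardware sorter until the opening of its white lid is lined up squarely over the compartment with the red tab (the dial has some play before the lid follows, and it will likely take more than one grip). Then put the brass furniture pull away in that compartment: lower it in through the opening before letting go, do not drop it from above. Leave the opening over the red compartment, and leave the two other pulls, the jar and the cup where they stand.

Things in the scene. Friction and masses are not known exactly. Their poses are not given: they have to be found in the camera images.
- sorter: Round pale wooden tub fixed to the table, 244 mm across, 52 mm high with its lid. Origin on its axis, at table height; x points to the middle of the red-tabbed compartment, z up. 3 mm walls part it into six 60 degree compartments, open from 32 to 112 mm from the axis, floor 5 mm above the table, lid's underside at 48 mm.
- wanted (a point): Centre of the wanted compartment (red tab): 77 mm out from the sorter's axis, 52 mm above the table (level with the lid's top face). Six painted tabs, 34 mm wide and 44 mm high, stand on the tub's outside 120 to 134 mm from the axis, one at the middle of each compartment: red, then counter-clockwise seen from above yellow, green, white, blue, black.
- opening (a point): Centre of the only opening in the white lid, 77 mm out from the axis, on the lid's top face; x points radially outwards. The lid is a round plate, 233 mm across, 4 mm thick. The opening is a sector 54 degrees wide from 38 to 111 mm from the axis, a dark stripe along each straight edge. Lined up: this point over wanted (within 11 mm, about 8 degrees).
- lid (a joint): Angle of the lid in rad, growing counter-clockwise seen from above; at 0 or 2 pi the opening is exactly over the red compartment. No stops: it turns either way without end and stays where it is left (friction about 0.22 N m). It starts at 1.9 to 4.4, so at least 1.88 rad away either way round.
- dial_grip (a point): Grip point of the black dial, on the sorter's axis, 77 mm above the table. The dial is a foot 52 mm across with an upright bar on it, 50 mm long, 14 mm thick, from 59 to 91 mm above the table; x runs along the bar (white mark at its +x end), y across it. Worn: it turns loosely on the lid by 0.2 rad each way from its middle before it drags the lid; mid-play the mark points to the opening.
- brass_pull_mid (a point): Centre of the loose brass furniture pull, half-way up, 20 mm above its underside; it stands upright on the table. A turned mushroom shape 40 mm high: foot 24 mm across, neck 16 mm, head 28 mm across with straight sides from 22 to 37 mm above its underside; about 110 g. z is up when it stands.
- wood_pull_mid (a point): The same point of a dark wooden pull of the same shape and size; not to be moved.
- white_pull_mid (a point): The same point of a white ceramic pull of the same shape and size; not to be moved.
- glue_jar: Closed jar, 64 mm across, 85 mm high, origin at the centre of its underside; not to be moved.
- finish_cup: Blue cup, 68 mm across, 70 mm high, origin at the centre of its underside; not to be moved.
- brass_pull: The same brass pull; origin at the centre of its underside.
There are look-alikes about, which are no part of the job. Of the things that look like the brass_pull, take the one that is farthest to the robot's left at the start.

How it is judged:
On the way:
1. the opening is lined up over the red compartment, the dial let go, the brass pull still outside (horizontal distance between opening and wanted below 0.011 m and contact force between the fingers and sorter below 0.1 N and horizontal distance between brass_pull_mid and wanted above 0.06 m), for 0.2 s.
At the end, for the whole second after the job is handed in: The brass pull lies or stands at rest inside the red-tabbed compartment (its centre within 45 mm of the compartment's centre seen from above and less than 35 mm above the table), and the lid is at rest with its opening over that compartment (centres within 11 mm) (horizontal distance between opening and wanted below 0.011 m and velocity of joint lid between -0.05 and 0.05 rad/s and horizontal distance between brass_pull_mid and wanted below 0.045 m and height (world z) of brass_pull_mid between 0.005 and 0.035 m and linear speed of brass_pull below 0.03 m/s); the robot touches nothing.
It fails at once if the brass pull was dropped into the sorter from well above the lid (falling faster than 1.2 m/s there) (linear speed of brass_pull above 1.2 m/s and horizontal distance between brass_pull_mid and wanted below 0.06 m and height (world z) of brass_pull_mid below 0.055 m).
It fails at once if another pull was moved more than 40 mm (distance of any of wood_pull_mid, white_pull_mid from where it was at the start of the episode above 0.04 m).
It fails at once if the jar or the cup was moved more than 40 mm (distance of any of glue_jar, finish_cup from where it was at the start of the episode above 0.04 m).
It also fails if it takes over 58 s, if anything falls off the work surface, if the arm or the gripper's body presses on something with over 40 N, if the wrist force passes 120 N, or if a joint passes its speed limit or range.

## Robot

A 6-joint arm with a two-finger parallel gripper is mounted at the origin on the work surface. World frame = base frame: x ahead of the robot, y to its left, z up, the work surface at z = 0. Lengths are in m, angles in rad, forces in N, time in s.
With the tool pointing down it reaches from about 0.35 to 0.875 m from the base axis. Payload 4.2 kg.
Tool frame: the origin (TCP) lies at the very end of the fingers, on their centre line; the grasp point (between the pads) lies 19 mm behind it (env.pinch_z is the distance from the TCP to the grasp point, in m); z points along the fingers, y is the direction in which the jaws open and shut (so a half turn about z gives the same grasp; the last joint's range is limited). The gripper opens to 87 mm and grips with 3 to 60 N. Pads are 19 mm wide; open, the fingers measure 117 mm over their backs; the gripper's body (75 mm by 190 mm) begins 51 mm behind the grasp point.
Start: joints at [1.533, 0.385, 0.008, 0, -1.194, -0.259], TCP at [0.183, 0.598, 0.202] pointing down, gripper open.
Joint ranges: [-3.14, 3.14], [-1.21, 2.06], [-1.07, 1.41], [-3.16, 2.05], [-2.99, -0.16], [-3.1, 3.1]. Speed limits (rad/s): [2.79, 2.79, 3.14, 3.14, 3.14, 3.14].

## Interface

Orientations are given as a 3x3 rotation matrix whose columns are the frame's x, y, z axes.
In Python, from bench import env, vision, spotter gives the robot as it stands.
- The arm moves only by the tool play_rows, never from a script. Its argument "motion" is a list that holds one entry, the list of rows, each a list of 4 numbers: the shift along the tool's x, y, z in m, then the turn about the tool's z in degrees. A call has exactly 5 rows; each row is the pose to reach, as a shift and turn from the pose commanded when the call began, along the tool's axes at that moment; what a row does not reach only later rows make up. A row lasts 1/8 s, in which the tool goes at most 62.5 mm and 10.7 degrees, less where a joint would pass 70% of its speed; a pose out of reach is approached as far as the arm can. A call with a gripper value outside its range is refused whole. "hand" is the finger opening in m, from 0 to 0.087, set as the call begins (left out, the last holds). The fingers move at their own pace and stop on an object; "force" is the grip in N (left out, the last holds). Time passes only in rows, so rows that repeat a pose let the fingers close, or fill a call up. It gives the time, the measured TCP pose, the force and the opening at its end, in the units of the state.
- env.observe(): the state, without advancing time (a new reading comes with each control period).
- vision.snapshot(name): name is "side" or "top" or "wrist"; returns a dict with "color" (400x640x3 uint8, red, green, blue), "mtx" (3x3 intrinsics, pixels), "rvec" (rotation vector, rad) and "tvec" (3), from world to camera coordinates, as OpenCV has them. Camera axes: x right, y down, z forward; pixel columns grow to the right and rows downward; lengths in m; the calibration is good to about 2 mm. The wrist camera is an equidistant fisheye: a pixel r from the principal point sees the ray r / f radians off the axis. A picture is of the moment at which its call begins. There is no depth.
- env.sign_off(): hands the job in, once; it reports no verdict.
Trained networks look in a picture, given as the dict that the camera call returned (one of the last four; its "shot" number tells which), for a name from the list of things; names that differ only in an ending like _2 or _b are one class to them, and where a whole thing is asked for, a point or a joint stands for the part that bears it (a point fixed in the world has none). Each returns a list of dicts, best first, with "confidence" (0 to 1); they miss things now and then, are a little off and sometimes report something else, mostly with a low value. They report only what shows in the picture. A call takes as long as a camera call. They do not tell look-alikes from the thing itself.
- spotter.outline_of(picture, name): "region" (400x640 bool, what is visible of it) and "rect" ([left, top, width, height] in pixels, round what is visible of it).
The state is a dict: "t": time; "joints": joint angles; "dq": joint speeds; "joint_torque": joint torques, N m; "eef_pos": TCP position; "tcp_rot": TCP orientation; "force": force on the tool from outside, world axes, zero at the start; "torque": the same for the moment, N m; "width": finger opening in m.
Only numpy, scipy, OpenCV 4.12 (cv2) and the standard library are available. Lean on these libraries where they do the work, as an engineer would, in place of code of your own. Each camera call takes 0.05 s, during which the arm holds its last target.

## Working session

There is one attempt and no reset: what is moved stays moved. The work goes in short steps, Python scripts to look and compute and a tool call to move; the robot and the scene stay as the last step left them, time stands still between calls to the robot, and variables do not carry over. Pictures are saved under pics/ and viewed, and the job is handed in when it is done.

Besides the shell and the picture viewer there is one more tool, called after ">>>" in YAML: its name, and indented under it one key for each argument. play_rows: Moves the arm, as the interface text tells. Its arguments: {"type":"object","properties":{"motion":{"type":"array","items":{"type":"array","items":{"type":"array","items":{"type":"number"}}}},"hand":{"type":"number"},"force":{"type":"number"}},"required":["motion"]}

```bash
mkdir -p pics; ls
python3 - <<'E'
from bench import env, vision, spotter
import cv2,numpy as np
s=env.observe(); print(s)
for n in ["top","side","wrist"]:
    p=vision.snapshot(n); print(n,p["shot"],p["mtx"].tolist(),p["rvec"],p["tvec"])
    cv2.imwrite(f"pics/{n}0.png",p["color"][:,:,::-1])
print(env.pinch_z)
E
```

```text
pics
{'t': 0.0, 'joints': array([ 1.53260453e+00,  3.85542964e-01,  6.62628973e-03, -5.11688756e-04,
       -1.19398110e+00, -2.58607255e-01]), 'dq': array([-0.00030465,  0.00185989, -0.00085197,  0.00024754, -0.00203868,
        0.00041211]), 'joint_torque': array([-1.11152145e-03, -3.90666461e+01,  1.87408143e+01,  4.21985105e+00,
        1.10103789e-02, -1.91321715e-04]), 'eef_pos': array([0.18257475, 0.59706366, 0.20056615]), 'tcp_rot': array([[ 9.56222333e-01, -2.92640636e-01, -5.55678893e-04],
       [-2.92641153e-01, -9.56220070e-01, -2.08169678e-03],
       [ 7.78377579e-05,  2.15317946e-03, -9.99997679e-01]]), 'force': array([-0.32897089,  0.22518165,  0.91173484]), 'torque': array([-0.04916114, -0.01898114, -0.01325564]), 'width': 0.08716441446219854}
top 1 [[470.29062058770313, 0.0, 323.9386386807779], [0.0, 470.29062058770313, 201.8892674768721], [0.0, 0.0, 1.0]] [ 2.09611803 -2.14776287  0.18494768] [0.00913001 0.50534301 1.05547093]
side 2 [[466.0379513540453, 0.0, 323.82901942407153], [0.0, 466.0379513540453, 203.13704290453873], [0.0, 0.0, 1.0]] [ 2.16642538 -0.35312684  0.16933535] [-0.45840991  0.15882521  1.05917329]
wrist 3 [[309.70691628693146, 0.0, 315.76483745017], [0.0, 309.70691628693146, 201.96000136892437], [0.0, 0.0, 1.0]] [-1.76501517  2.38593215  0.3122087 ] [ 0.62408396 -0.03309926  0.39128829]
0.0187
```

View pics/top0.png

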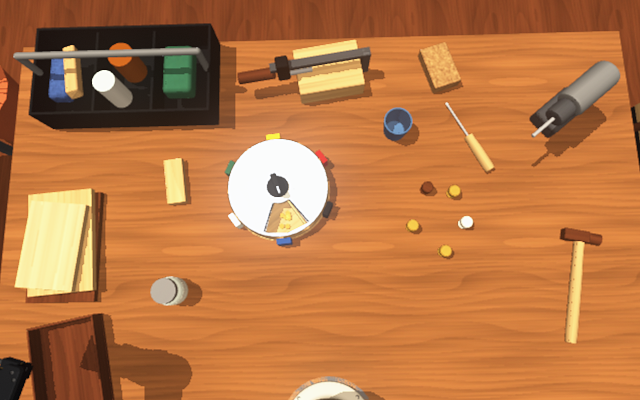

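View pics/side0.png

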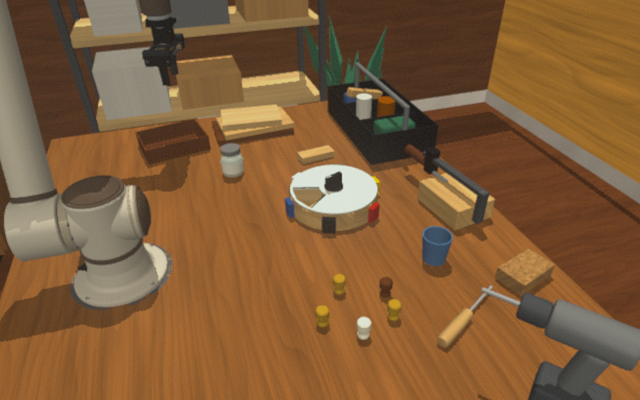

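View pics/wrist0.png

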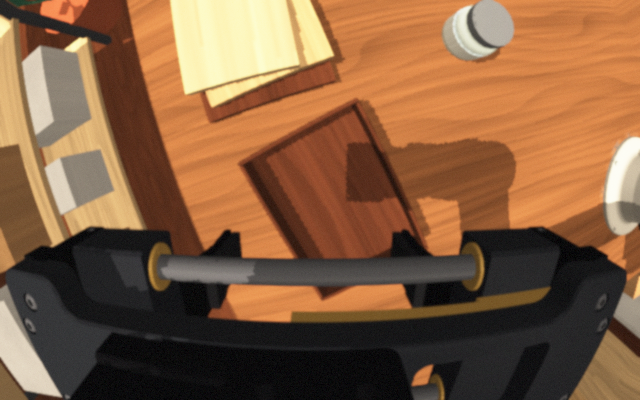

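```bash
cat > h.py <<'E'
from bench import env, vision, spotter
import cv2,numpy as np
def ray(p,u,v):
    R=cv2.Rodrigues(np.array(p["rvec"]))[0]; K=p["mtx"]
    d=np.array([(u-K[0,2])/K[0,0],(v-K[1,2])/K[1,1],1.]); 
    c=-R.T@np.array(p["tvec"]).ravel(); return c,R.T@d
def at(p,u,v,z):
    c,d=ray(p,u,v); return c+d*(z-c[2])/d[2]
def proj(p,X):
    return cv2.projectPoints(np.atleast_2d(np.array(X,float)),np.array(p["rvec"]),np.array(p["tvec"]),p["mtx"],None)[0].reshape(-1,2)
def save(p,n,box=None,k=1):
    im=p["color"][:,:,::-1]
    if box: l,t,w,h=box; im=im[t:t+h,l:l+w]
    im=cv2.resize(im,None,fx=k,fy=k,interpolation=cv2.INTER_CUBIC); cv2.imwrite("pics/"+n,im)
E
python3 - <<'E'
from h import *
t=vision.snapshot("top"); s=vision.snapshot("side")
for n in ["brass_pull","wood_pull_mid","white_pull_mid","sorter","dial_grip","glue_jar","finish_cup"]:
    for P,nm in((t,"top"),(s,"side")):
        for o in spotter.outline_of(P,n):
            m=o["region"]; ys,xs=np.nonzero(m)
            print(n,nm,round(o["confidence"],2),o["rect"],xs.mean().round(1),ys.mean().round(1),at(P,xs.mean(),ys.mean(),0.025 if "pull" in n else 0.05).round(3))
save(t,"topcrop0.png",(210,120,140,140),5); save(t,"pulls0.png",(390,165,100,100),6); save(s,"sidepulls0.png",(300,260,120,90),6)
save(s,"sidesort.png",(270,150,130,100),6)
E
```

```text
brass_pull top 0.55 [437.9, 243.3, 12.5, 12.7] 443.9 250.3 [ 0.387 -0.281  0.025]
brass_pull top 0.48 [407.7, 217.5, 13.8, 11.8] 411.8 224.5 [ 0.45  -0.209  0.025]
brass_pull side 0.79 [335.8, 275.7, 8.0, 18.6] 338.5 283.2 [ 0.446 -0.212  0.025]
brass_pull side 0.77 [386.9, 300.6, 14.2, 21.6] 393.1 309.8 [ 0.524 -0.316  0.025]
brass_pull side 0.53 [315.6, 307.3, 12.9, 20.6] 322.1 315.5 [ 0.385 -0.285  0.025]
wood_pull_mid top 0.7 [421.2, 177.7, 11.8, 11.4] 425.6 187.1 [ 0.539 -0.247  0.025]
wood_pull_mid side 0.7 [376.8, 275.5, 14.1, 24.3] 385.1 286.5 [ 0.536 -0.253  0.025]
white_pull_mid top 0.71 [458.9, 217.6, 13.4, 10.9] 465.2 221.2 [ 0.454 -0.336  0.025]
white_pull_mid side 0.77 [355.6, 321.1, 16.6, 18.2] 362.9 327.9 [ 0.45  -0.339  0.025]
sorter top 0.91 [225.3, 131.9, 105.1, 114.1] 277.8 188.9 [0.539 0.104 0.05 ]
sorter top 0.33 [404.9, 220.4, 14.0, 11.6] 411.1 224.8 [ 0.446 -0.203  0.05 ]
dial_grip top 0.76 [266.4, 175.1, 23.2, 20.9] 276.6 185.0 [0.548 0.107 0.05 ]
dial_grip top 0.51 [383.6, 107.2, 27.3, 32.3] 396.2 122.5 [ 0.694 -0.181  0.05 ]
dial_grip side 0.85 [325.0, 169.4, 18.1, 25.2] 333.6 182.2 [0.553 0.129 0.05 ]
dial_grip side 0.58 [217.9, 144.4, 27.2, 35.7] 230.7 160.6 [0.306 0.337 0.05 ]
glue_jar top 0.74 [149.0, 275.8, 35.8, 28.5] 168.3 290.0 [0.311 0.354 0.05 ]
glue_jar side 0.83 [218.4, 146.1, 26.6, 30.8] 231.0 160.6 [0.307 0.337 0.05 ]
finish_cup top 0.61 [383.4, 107.1, 28.7, 34.2] 396.2 122.6 [ 0.694 -0.182  0.05 ]
finish_cup side 0.9 [420.6, 225.8, 31.7, 43.5] 435.2 245.5 [ 0.684 -0.194  0.05 ]
finish_cup side 0.67 [283.6, 166.8, 101.4, 64.3] 332.8 198.1 [0.527 0.058 0.05 ]
```

View pics/topcrop0.png

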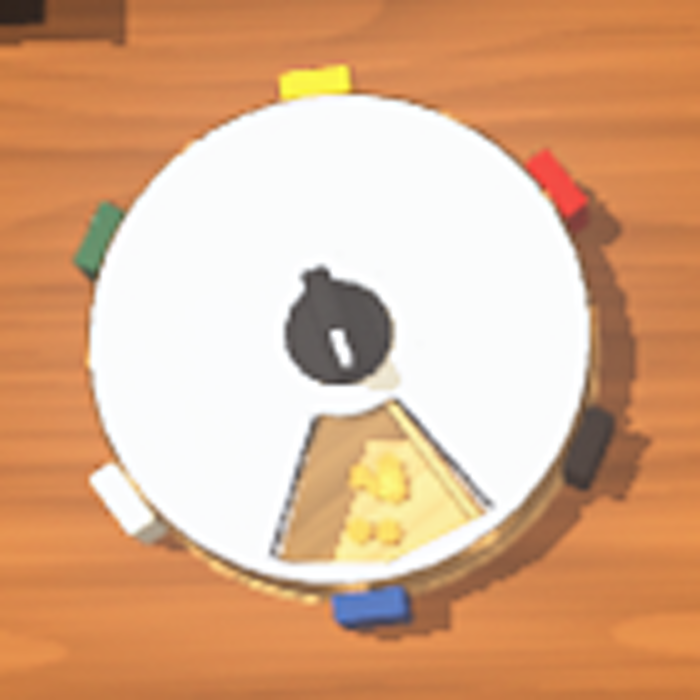

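View pics/pulls0.png

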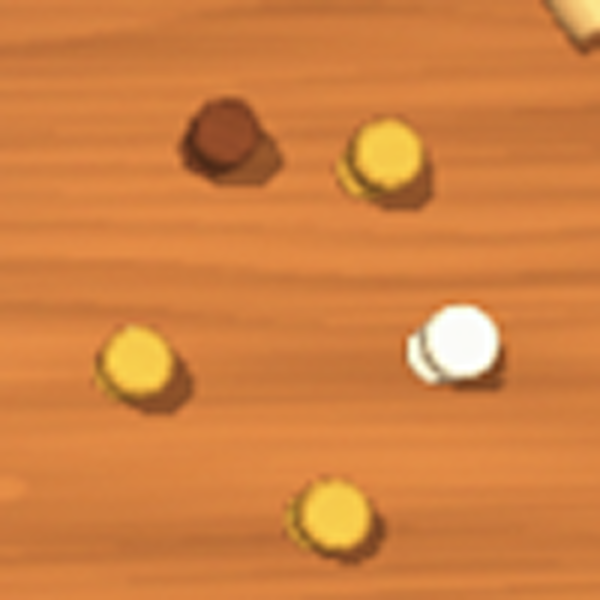

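View pics/sidesort.png

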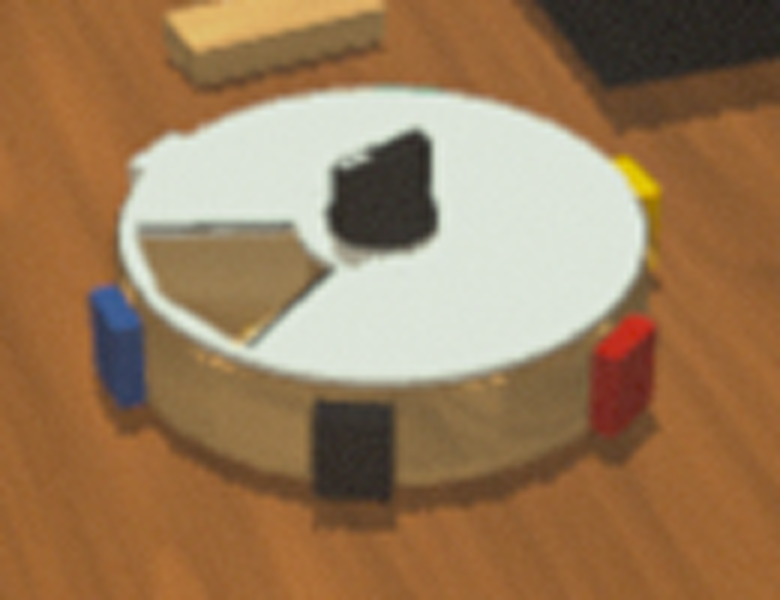

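View pics/sidepulls0.png

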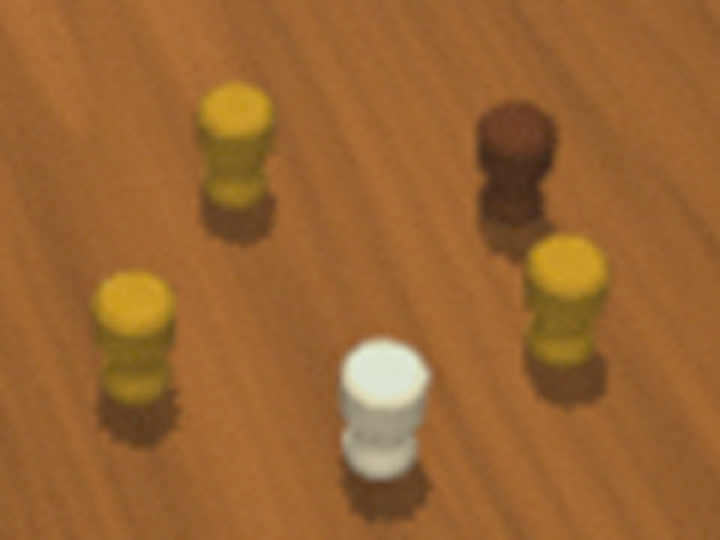

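```bash
cat > fit.py <<'E'
from h import *
from scipy.optimize import least_squares
t=vision.snapshot("top")
im=t["color"]; hsv=cv2.cvtColor(im,cv2.COLOR_RGB2HSV)
# lid rim: white mask contour -> convex hull -> points at z .052
m=((hsv[...,1]<40)&(hsv[...,2]>180)).astype(np.uint8)
n,l,st,c=cv2.connectedComponentsWithStats(m); i=1+np.argmax(st[1:,4]); 
cn=max(cv2.findContours((l==i).astype(np.uint8),0,1)[0],key=cv2.contourArea); h=cv2.convexHull(cn)[:,0]
W=np.array([at(t,u,v,.052)[:2] for u,v in h])
f=least_squares(lambda q:np.hypot(*(W-q[:2]).T)-q[2],[.54,.1,.116],loss="soft_l1",f_scale=.002); print("lid",f.x)
C=f.x[:2]
cw=lambda x,y:(210+(x+.5)/5-.5,120+(y+.5)/5-.5)
for nm,(x,y),k in [("yellow",(315,78),1),("red",(557,187),0),("green",(96,237),2),("white",(113,498),3),("blue",(372,600),4),("black",(595,435),5)]:
    d=at(t,*cw(x,y),.044)[:2]-C; print(nm,np.hypot(*d).round(3),"red yaw",(np.degrees(np.arctan2(d[1],d[0]))-60*k+180)%360-180)
for nm,(x,y) in dict(il=(318,415),ir=(392,400),ol=(273,556),orr=(490,507)).items():
    d=at(t,*cw(x,y),.052)[:2]-C; print(nm,np.hypot(*d).round(3),np.degrees(np.arctan2(d[1],d[0])))
a=at(t,*cw(349,368),.091);b=at(t,*cw(314,270),.091); a2=at(t,*cw(334,330),.091)
d=(a-b)[:2];print("bar",a,b,np.hypot(*d),np.degrees(np.arctan2(d[1],d[0])),(a+b)/2); d=(a-a2);print(np.degrees(np.arctan2(d[1],d[0])))
s=vision.snapshot("side")
cs=lambda x,y:(300+(x+.5)/6-.5,260+(y+.5)/6-.5)
cp=lambda x,y:(390+(x+.5)/6-.5,165+(y+.5)/6-.5)
print("brass top",at(t,*cp(139,360),.04),"side",at(s,*cs(236,110),.04))
E
python3 fit.py
```

```text
lid [0.54337126 0.10573074 0.11740674]
yellow 0.13 red yaw -55.068032818877626
red 0.127 red yaw -55.53561839555971
green 0.127 red yaw -54.47071556632575
white 0.129 red yaw -55.449244093654286
blue 0.125 red yaw -53.38793503106916
black 0.129 red yaw -52.30658559765459
il 0.039 166.00701280950696
ir 0.04 -141.30742271949416
ol 0.108 163.5908526324808
orr 0.109 -139.82204476150184
bar [0.51962297 0.0965197  0.091     ] [0.56550395 0.11216526 0.091     ] 0.04847523768989357 -161.17046244210835 [0.54256346 0.10434248 0.091     ]
-159.33390809421476
brass top [ 0.44755539 -0.20879462  0.04      ] side [ 0.44695071 -0.21135139  0.04      ]
```

Look-alikes are the three brass pulls in the top picture, at (413,226), (455,191) and (446,251). The one at (413,226) has the largest y (about -0.21), so it is farthest left. Both crops show it standing upright and clear of the others.

The lid opening points to about -168° in world and the red tab to about -54.5°. The dial therefore turns about 117° counter-clockwise.

```bash
cat >> h.py <<'E'
def go(x,y,z,yaw):
    s=env.observe(); R=s["tcp_rot"]; d=R.T@(np.array([x,y,z])-s["eef_pos"])
    y0=np.degrees(np.arctan2(R[1,0],R[0,0]))
    print("t %.2f pos %s yaw %.1f j6 %.1f w %.4f F %s"%(s["t"],s["eef_pos"].round(4),y0,np.degrees(s["joints"][5]),s["width"],s["force"].round(1)))
    print("delta tool mm",(d*1000).round(1),"turn",round(y0-yaw,1))
E
python3 -c "
from h import *
go(.543,.1052,.16,-160.5)"
```

```text
t 1.05 pos [0.1827 0.5977 0.2016] yaw -17.0 j6 -14.8 w 0.0869 F [-0.4 -0.1 -0.2]
delta tool mm [488.5 365.5  41.6] turn 143.5
```

>>> play_rows:
  motion:
    - [[0.048,0.036,0,10],[0.096,0.072,0,20],[0.144,0.108,0,30],[0.192,0.144,0,40],[0.24,0.18,0,50]]
  hand: 0.06
  force: 45

```text
t: 1.68
eef_pos: [0.3605, 0.3538, 0.202]
tcp_rot: [[0.386, -0.923, 0.001], [-0.923, -0.386, 0.001], [-0.0, -0.001, -1.0]]
force: [1.0, 0.6, -0.4]
width: 0.0602
```

```bash
python3 -c "
from h import *
go(.543,.1052,.16,-160.5)"
```

```text
t 1.68 pos [0.3605 0.3538 0.202 ] yaw -67.3 j6 -40.2 w 0.0602 F [ 1.   0.6 -0.4]
delta tool mm [299.8 -72.4  42. ] turn 93.2
```

>>> play_rows:
  motion:
    - [[0.06,-0.0145,0,10],[0.12,-0.029,0,20],[0.18,-0.0435,0,30],[0.24,-0.058,0,40],[0.295,-0.071,0,50]]

```text
t: 2.3
eef_pos: [0.5414, 0.1097, 0.202]
tcp_rot: [[-0.459, -0.888, 0.001], [-0.888, 0.459, 0.0], [-0.001, -0.001, -1.0]]
force: [0.1, 1.5, 0.3]
width: 0.0597
```

```bash
python3 -c "
from h import *
go(.543,.1052,.16,-160.5)"
```

```text
t 2.30 pos [0.5414 0.1097 0.202 ] yaw -117.4 j6 -55.6 w 0.0597 F [0.1 1.5 0.3]
delta tool mm [ 3.2 -3.5 42. ] turn 43.1
```

>>> play_rows:
  motion:
    - [[0.003,-0.0035,0.01,10],[0.003,-0.0035,0.02,20],[0.003,-0.0035,0.03,30],[0.003,-0.0035,0.042,40],[0.003,-0.0035,0.042,43]]

```text
t: 2.92
eef_pos: [0.5413, 0.107, 0.1586]
tcp_rot: [[-0.941, -0.339, -0.002], [-0.339, 0.941, -0.001], [0.002, -0.0, -1.0]]
force: [-0.3, 0.3, -0.3]
width: 0.0603
```

```bash
python3 -c "
from h import *
go(.543,.1052,.065,-160.5)
w=vision.snapshot('wrist'); save(w,'w1.png'); t=vision.snapshot('top'); save(t,'t1.png',(210,120,140,140),5);s=vision.snapshot('side');save(s,'s1.png',(270,130,130,100),6)"
```

```text
t 2.92 pos [0.5413 0.107  0.1586] yaw -160.2 j6 -98.2 w 0.0603 F [-0.3  0.3 -0.3]
delta tool mm [-1.2 -2.2 93.6] turn 0.3
```

View pics/w1.png

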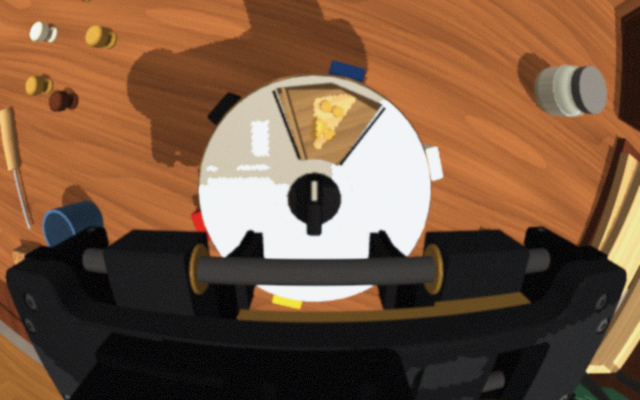

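View pics/s1.png

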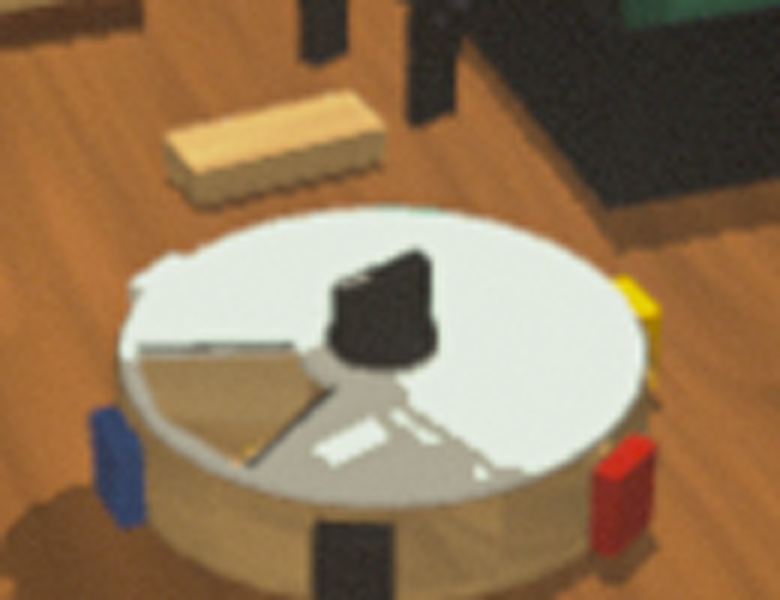

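The wrist view shows the dial at (314,200), its bar upright in the picture and midway between the fingers at (250,·) and (385,·). The aim is right, so I'm going down.

>>> play_rows:
  motion:
    - [[-0.001,-0.002,0.03,0],[-0.001,-0.002,0.06,0],[-0.001,-0.002,0.08,0],[-0.001,-0.002,0.093,0],[-0.001,-0.002,0.093,0]]

```text
t: 3.7
eef_pos: [0.5433, 0.1056, 0.0661]
tcp_rot: [[-0.94, -0.342, -0.001], [-0.342, 0.94, -0.001], [0.001, -0.0, -1.0]]
force: [0.4, 0.7, 0.0]
width: 0.06
```

>>> play_rows:
  motion:
    - [[0,0,0,0],[0,0,0,0],[0,0,0,0],[0,0,0,0],[0,0,0,0]]
  hand: 0

```text
t: 4.32
eef_pos: [0.5436, 0.1057, 0.0668]
tcp_rot: [[-0.94, -0.342, 0.0], [-0.342, 0.94, 0.0], [-0.0, 0.0, -1.0]]
force: [0.0, -0.5, 0.4]
width: 0.0178
```

```bash
python3 -c "
from h import *
go(.543,.1052,.065,-43)
"
```

```text
t 4.33 pos [0.5436 0.1057 0.0668] yaw -160.0 j6 -97.8 w 0.0178 F [ 0.  -0.5  0.4]
delta tool mm [ 0.8 -0.3  1.8] turn -117.0
```

>>> play_rows:
  motion:
    - [[0,0,0,0],[0,0,0,0],[0,0,0,-5],[0,0,0,-12],[0,0,0,-20]]

```text
t: 4.95
eef_pos: [0.5437, 0.1057, 0.0667]
tcp_rot: [[-0.764, -0.645, 0.0], [-0.645, 0.764, 0.0], [-0.0, 0.0, -1.0]]
force: [-0.7, -0.4, 0.7]
width: 0.0123
```

>>> play_rows:
  motion:
    - [[0,0,0,-8],[0,0,0,-16],[0,0,0,-24],[0,0,0,-32],[0,0,0,-40]]

```text
t: 5.58
eef_pos: [0.5442, 0.1054, 0.0667]
tcp_rot: [[-0.17, -0.985, 0.001], [-0.985, 0.17, -0.0], [0.0, -0.001, -1.0]]
force: [1.7, -1.5, 0.2]
width: 0.0127
```

```bash
python3 -c "
from h import *
go(.543,.1052,.065,-43)
t=vision.snapshot('top'); save(t,'t2.png',(210,120,140,140),5);s=vision.snapshot('side');save(s,'s2.png',(270,130,130,100),6)"
```

```text
t 5.58 pos [0.5442 0.1054 0.0667] yaw -99.8 j6 -37.6 w 0.0127 F [ 1.7 -1.5  0.2]
delta tool mm [0.4 1.2 1.7] turn -56.8
```

View pics/s2.png

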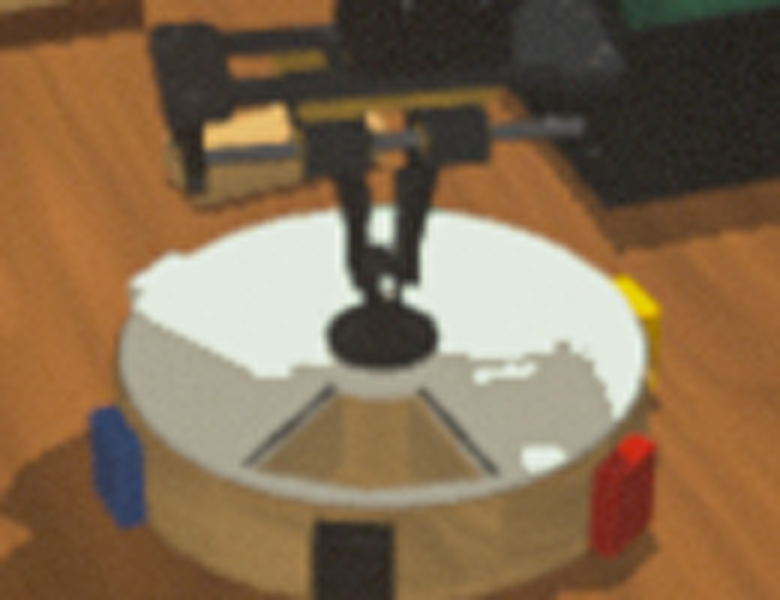

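The lid follows: the opening is now in front of the black tab, around (370,440) in the crop. Continuing the turn.

>>> play_rows:
  motion:
    - [[0,0,0,-8],[0,0,0,-16],[0,0,0,-24],[0,0,0,-32],[0,0,0,-40]]

```text
t: 6.3
eef_pos: [0.5449, 0.1055, 0.0668]
tcp_rot: [[0.501, -0.865, 0.002], [-0.865, -0.501, 0.0], [0.001, -0.002, -1.0]]
force: [4.0, -1.6, -1.9]
width: 0.0126
```

>>> play_rows:
  motion:
    - [[0,0,0,-6],[0,0,0,-12],[0,0,0,-17],[0,0,0,-17],[0,0,0,-17]]

```text
t: 6.92
eef_pos: [0.5451, 0.1057, 0.0668]
tcp_rot: [[0.729, -0.685, 0.003], [-0.685, -0.729, 0.0], [0.002, -0.002, -1.0]]
force: [5.3, -2.7, -2.8]
width: 0.0128
```

```bash
python3 -c "
from h import *
go(.543,.1052,.065,-43)
t=vision.snapshot('top'); save(t,'t3.png',(210,120,140,140),5);s=vision.snapshot('side');save(s,'s3.png',(270,130,130,100),6)"
```

```text
t 6.92 pos [0.5451 0.1057 0.0668] yaw -43.2 j6 19.0 w 0.0128 F [ 5.3 -2.7 -2.8]
delta tool mm [-1.2  1.8  1.8] turn -0.2
```

View pics/s3.png

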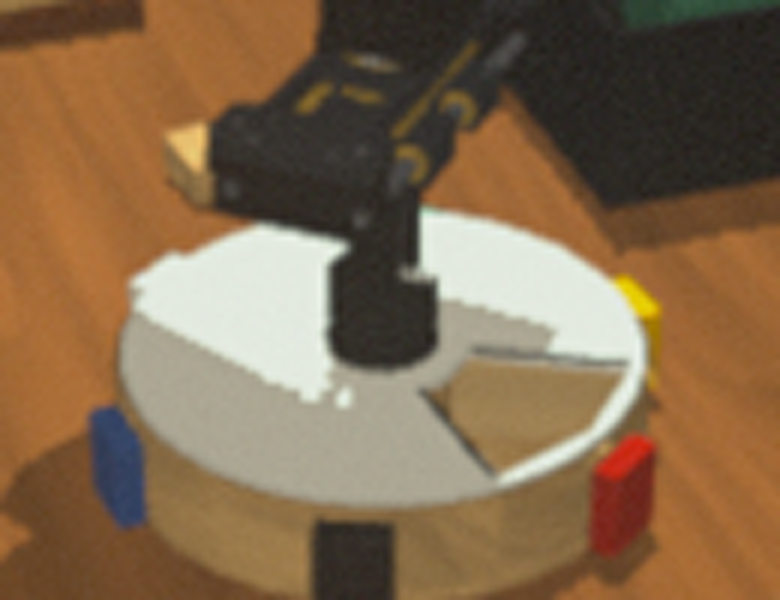

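View pics/t3.png

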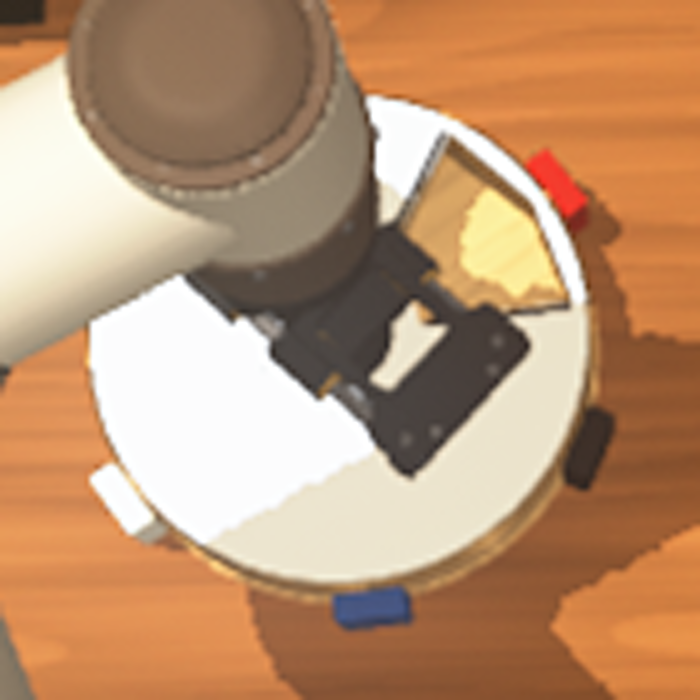

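```bash
python3 -c "
from h import *
t=vision.snapshot('top'); s=vision.snapshot('side')
C=np.array([.5434,.1057])
A=[]
for x,y in [(445,137),(568,303)]:
    d=at(t,210+x/5-.4,120+y/5-.4,.052)[:2]-C; print(np.hypot(*d),np.degrees(np.arctan2(d[1],d[0])))
for x,y in [(628,361),(492,476),(475,350),(425,392)]:
    d=at(s,270+x/6-.4,130+y/6-.4,.052)[:2]-C; print(np.hypot(*d),np.degrees(np.arctan2(d[1],d[0])))
"
```

```text
0.10850672826552868 -28.42908535726027
0.10913615199139763 -83.2619409409738
0.11056670289017993 -26.83648131591175
0.1111958316651791 -84.22343087534712
0.04286534400232104 -27.419061018532748
0.04387099766337599 -82.3117112128072
```

The outer corners of the opening put its centre at -55.7° (top) and -55.2° (side) against red at -54.5°, about 1° off. Letting go of the dial and going up.

>>> play_rows:
  motion:
    - [[0,0,0,0],[0,0,0,0],[0,0,0,0],[0,0,0,0],[0,0,0,0]]
  hand: 0.05

```text
t: 7.75
eef_pos: [0.5435, 0.1058, 0.0667]
tcp_rot: [[0.731, -0.682, -0.0], [-0.682, -0.731, 0.0], [-0.0, 0.0, -1.0]]
force: [0.5, 0.3, -0.0]
width: 0.0483
```

>>> play_rows:
  motion:
    - [[0,0,-0.02,0],[0,0,-0.05,0],[0,0,-0.09,0],[0,0,-0.13,0],[0,0,-0.13,0]]

```text
t: 8.38
eef_pos: [0.5457, 0.1065, 0.2006]
tcp_rot: [[0.732, -0.682, 0.008], [-0.682, -0.732, 0.003], [0.004, -0.007, -1.0]]
force: [-0.2, -0.4, 0.1]
width: 0.0501
```

```bash
python3 -c "
from h import *
go(.447,-.21,.12,-54.5)
"
```

```text
t 8.38 pos [0.5457 0.1065 0.2006] yaw -43.0 j6 19.2 w 0.0501 F [-0.2 -0.4  0.1]
delta tool mm [143.3 299.4  78.9] turn 11.5
```

>>> play_rows:
  motion:
    - [[0.025,0.052,0,2],[0.05,0.104,0,4],[0.075,0.156,0,6],[0.1,0.208,0,8],[0.125,0.26,0,10]]

```text
t: 9.0
eef_pos: [0.4564, -0.1711, 0.196]
tcp_rot: [[0.601, -0.799, -0.001], [-0.799, -0.601, 0.0], [-0.001, 0.001, -1.0]]
force: [1.6, -0.6, 0.8]
width: 0.0498
```

```bash
python3 -c "
from h import *
go(.447,-.21,.10,-54.5)
t=vision.snapshot('top'); save(t,'t4.png',(210,120,140,140),5);s=vision.snapshot('side');save(s,'s4.png',(270,130,130,100),6)"
```

```text
t 9.00 pos [ 0.4564 -0.1711  0.196 ] yaw -53.1 j6 38.4 w 0.0498 F [ 1.6 -0.6  0.8]
delta tool mm [25.5 30.8 96. ] turn 1.4
```

View pics/t4.png

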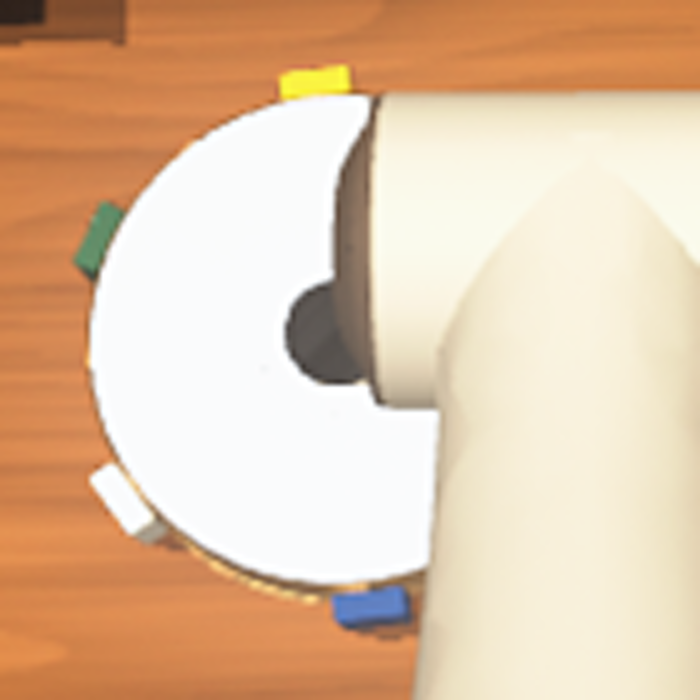

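View pics/s4.png

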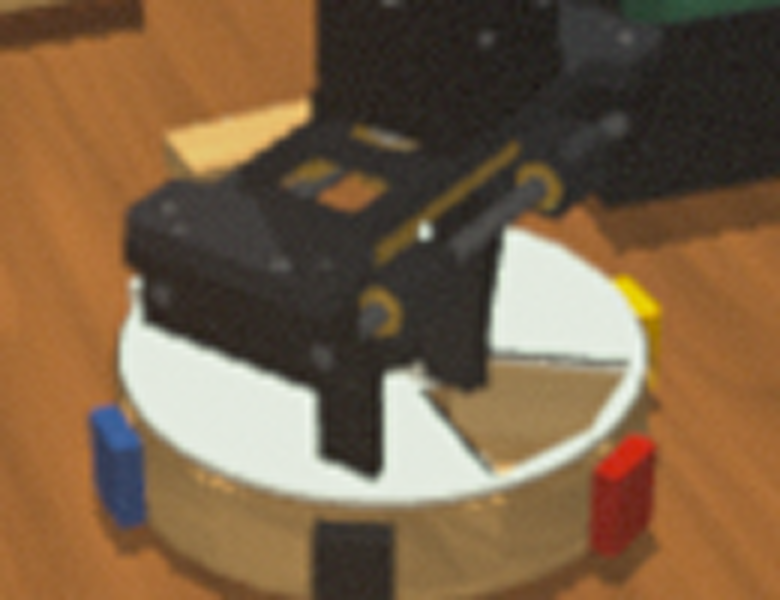

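The side crop shows the opening unchanged, with corners at (628,361) and (492,476). Moving on over the pull.

>>> play_rows:
  motion:
    - [[0.012,0.015,0.02,1],[0.025,0.031,0.05,1.4],[0.025,0.031,0.08,1.4],[0.025,0.031,0.095,1.4],[0.025,0.031,0.095,1.4]]

```text
t: 9.72
eef_pos: [0.4467, -0.2077, 0.1]
tcp_rot: [[0.582, -0.813, -0.004], [-0.813, -0.582, 0.001], [-0.003, 0.003, -1.0]]
force: [0.2, 0.0, -0.5]
width: 0.0502
```

```bash
python3 -c "
from h import *
go(.447,-.21,.012,-54.5)
w=vision.snapshot('wrist'); save(w,'w5.png'); s=vision.snapshot('side');save(s,'s5.png',(290,220,120,100),6)"
```

```text
t 9.72 pos [ 0.4467 -0.2077  0.1   ] yaw -54.4 j6 41.6 w 0.0502 F [ 0.2  0.  -0.5]
delta tool mm [ 2.3  0.8 88. ] turn 0.1
```

View pics/w5.png

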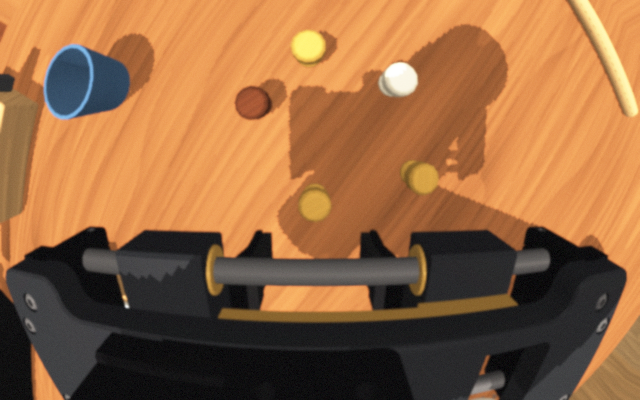

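View pics/s5.png

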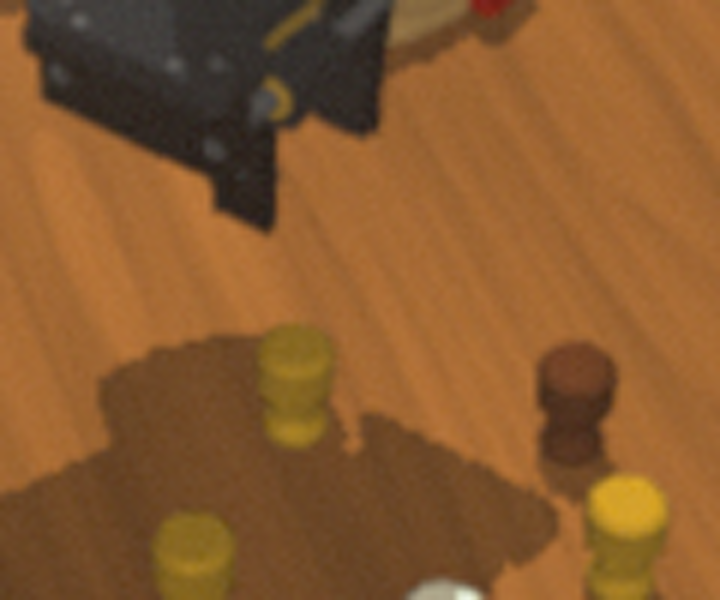

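The wrist view shows the target pull at (315,204), midway between the fingers, with the two other brass pulls at (422,178) and (308,45). Checking its position by the fisheye calibration.

```bash
python3 -c "
from h import *
w=vision.snapshot('wrist'); R=cv2.Rodrigues(np.array(w['rvec']))[0]; K=w['mtx']
def fe(u,v,z):
    a=np.array([u-K[0,2],v-K[1,2]]); r=np.hypot(*a); th=r/K[0,0]; a=a/r
    d=R.T@np.array([a[0]*np.sin(th),a[1]*np.sin(th),np.cos(th)]); c=-R.T@np.array(w['tvec']).ravel()
    return c+d*(z-c[2])/d[2]
print(fe(315,205,.04),fe(422,179,.04),fe(308,46,.04))
"
```

```text
[ 0.44873699 -0.20886348  0.04      ] [ 0.38876892 -0.27966673  0.04      ] [ 0.5285403  -0.31075271  0.04      ]
```

>>> play_rows:
  motion:
    - [[0.0025,0,0.03,0],[0.0025,0,0.055,0],[0.0025,0,0.075,0],[0.0025,0,0.087,0],[0.0025,0,0.087,0]]

```text
t: 10.5
eef_pos: [0.4494, -0.2103, 0.0145]
tcp_rot: [[0.582, -0.813, -0.001], [-0.813, -0.582, 0.0], [-0.0, 0.0, -1.0]]
force: [0.1, 1.1, 0.2]
width: 0.0503
```

>>> play_rows:
  motion:
    - [[0,0,0,0],[0,0,0,0],[0,0,0,0],[0,0,0,0],[0,0,0,0]]
  hand: 0.015
  force: 20

```text
t: 11.12
eef_pos: [0.4499, -0.2104, 0.0151]
tcp_rot: [[0.582, -0.813, 0.001], [-0.813, -0.582, -0.0], [0.001, -0.001, -1.0]]
force: [0.1, 1.2, 2.7]
width: 0.0249
```

```bash
python3 -c "
from h import *
go(.447,-.21,.012,-54.5)
s=vision.snapshot('side');save(s,'s6.png',(290,220,120,100),6)"
```

```text
t 11.12 pos [ 0.4499 -0.2104  0.0151] yaw -54.4 j6 41.9 w 0.0249 F [0.1 1.2 2.7]
delta tool mm [-2.   2.1  3.1] turn 0.1
```

View pics/s6.png

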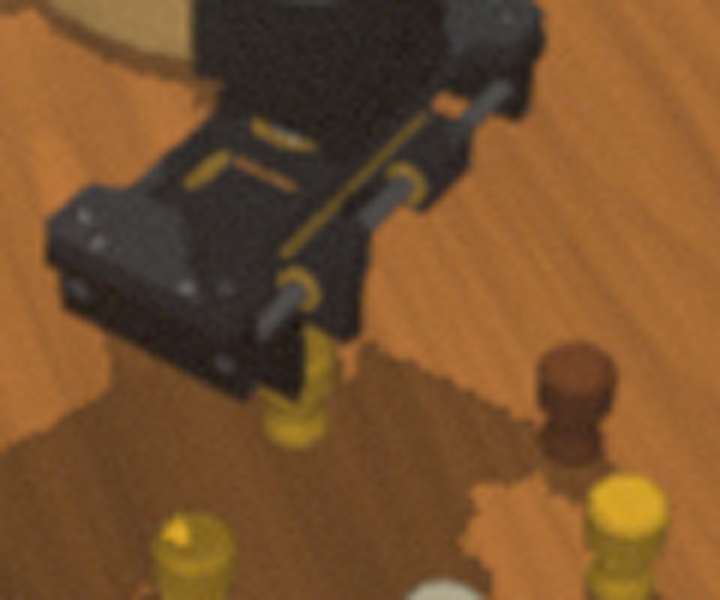

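```bash
python3 -c "
from h import *
s=vision.snapshot('side');w=vision.snapshot('wrist'); save(w,'w7.png')
st=env.observe(); R=st['tcp_rot'];p=st['eef_pos']
q=[p+R@np.array([a,b,0]) for a in(-.0095,0,.0095) for b in(-.0125,.0125)]+[[.448,-.2095,0],[.448,-.2095,.04]]
print(((proj(s,q)-[290,220])*6).round(0).tolist())
save(s,'s7.png',(310,250,60,60),10)
go(.448,-.2095,.02,-54.5)"
```

```text
[[298.0, 363.0], [258.0, 404.0], [319.0, 374.0], [280.0, 415.0], [341.0, 385.0], [302.0, 426.0], [293.0, 423.0], [295.0, 343.0]]
t 11.28 pos [ 0.4499 -0.2104  0.0151] yaw -54.4 j6 41.9 w 0.0251 F [1.2 0.5 3.9]
delta tool mm [-1.8  1.  -4.9] turn 0.1
```

View pics/s7.png

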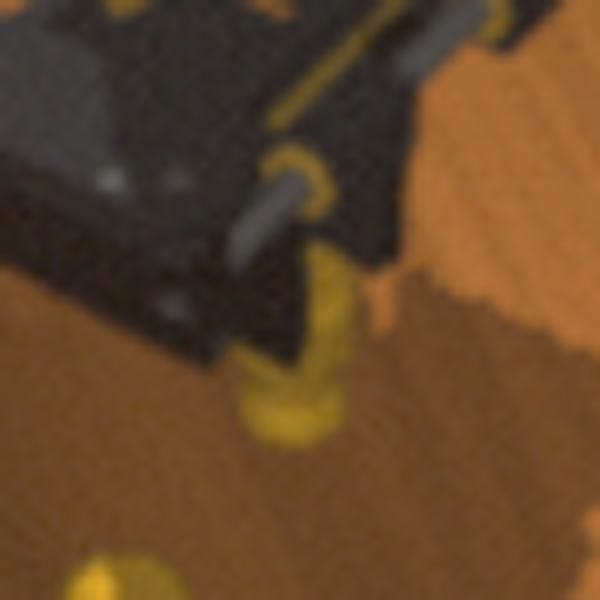

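View pics/w7.png

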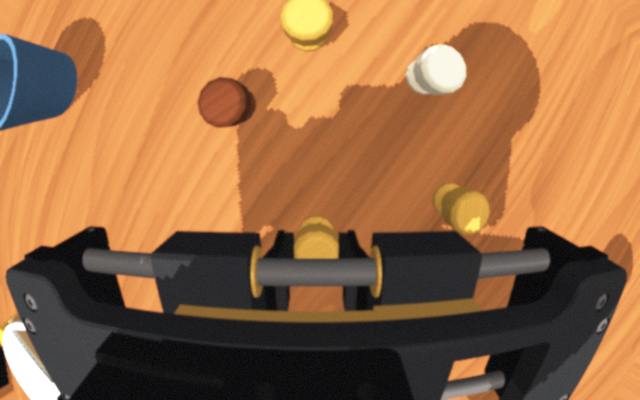

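>>> play_rows:
  motion:
    - [[0,0,-0.01,0],[0,0,-0.03,0],[0,0,-0.06,0],[0,0,-0.09,0],[0,0,-0.11,0]]

```text
t: 11.9
eef_pos: [0.4493, -0.2103, 0.1261]
tcp_rot: [[0.582, -0.813, 0.001], [-0.813, -0.582, 0.0], [0.0, -0.001, -1.0]]
force: [0.2, 1.0, -0.6]
width: 0.025
```

```bash
python3 -c "
from h import *
go(.592,.0355,.125,-54.5)
s=vision.snapshot('side');w=vision.snapshot('wrist'); save(w,'w8.png')
save(s,'s8.png',(290,180,120,100),6)"
```

```text
t 11.90 pos [ 0.4493 -0.2103  0.1261] yaw -54.4 j6 41.9 w 0.0250 F [ 0.2  1.  -0.6]
delta tool mm [-116.9 -259.1    1.2] turn 0.1
```

View pics/s8.png

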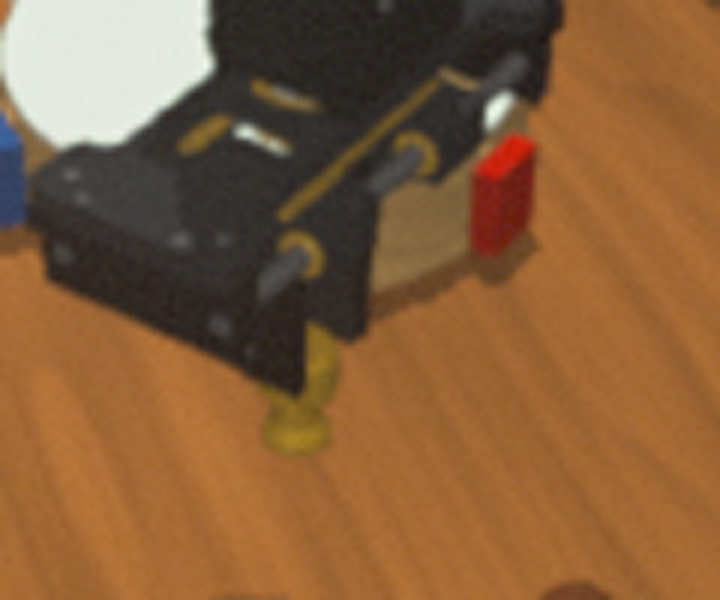

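View pics/w8.png

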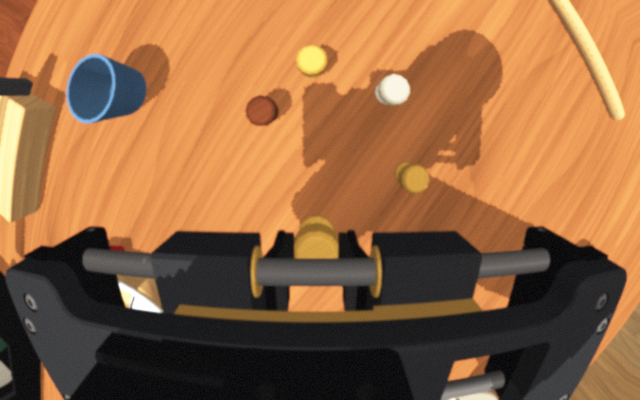

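The pull is held upright and lifted clear. Carrying it to the compartment, 88 mm out along the red direction where the opening is wider.

>>> play_rows:
  motion:
    - [[-0.022,-0.05,0,0],[-0.045,-0.102,0,0],[-0.068,-0.155,0,0],[-0.091,-0.208,0,0],[-0.114,-0.26,0,0]]

```text
t: 12.62
eef_pos: [0.5942, 0.0353, 0.1231]
tcp_rot: [[0.582, -0.813, -0.003], [-0.813, -0.582, -0.001], [-0.001, 0.003, -1.0]]
force: [1.2, -0.6, -0.9]
width: 0.0248
```

>>> play_rows:
  motion:
    - [[0,0,0,0],[0,0,0,0],[0,0,0.01,0],[0,0,0.02,0],[0,0,0.02,0]]

```text
t: 13.25
eef_pos: [0.5932, 0.0327, 0.1032]
tcp_rot: [[0.581, -0.814, -0.003], [-0.814, -0.581, -0.001], [-0.001, 0.003, -1.0]]
force: [-0.2, 0.2, -0.8]
width: 0.0249
```

```bash
python3 -c "
from h import *
go(.5945,.0341,.07,-54.5)
s=vision.snapshot('side');w=vision.snapshot('wrist'); save(w,'w9.png')
save(s,'s9.png',(270,130,130,100),6);t=vision.snapshot('top'); save(t,'t9.png',(210,120,140,140),5)"
```

```text
t 13.25 pos [0.5932 0.0327 0.1032] yaw -54.5 j6 16.8 w 0.0249 F [-0.2  0.2 -0.8]
delta tool mm [-0.3 -1.9 33.2] turn 0.0
```

View pics/s9.png

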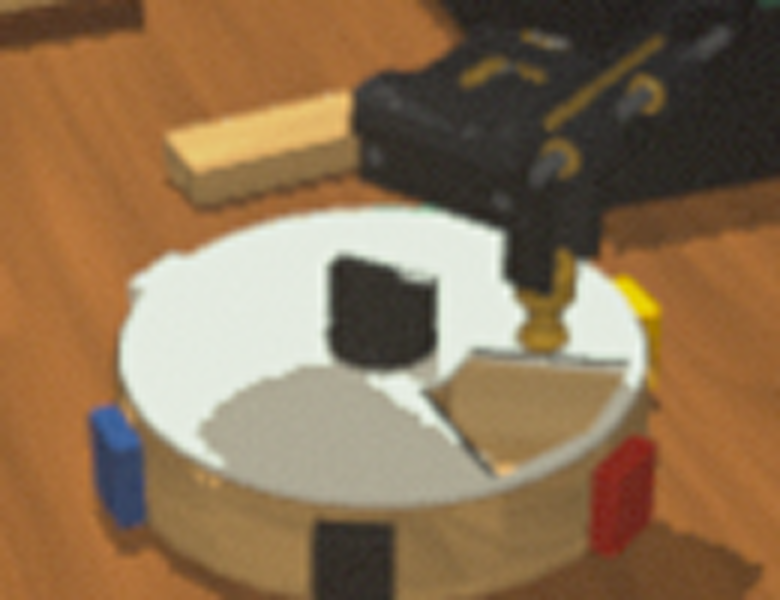

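View pics/w9.png

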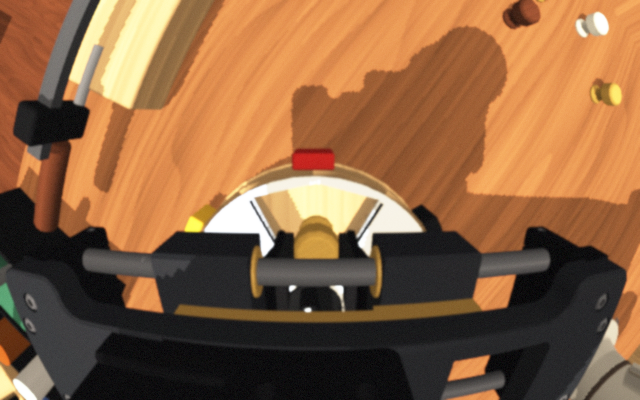

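View pics/t9.png

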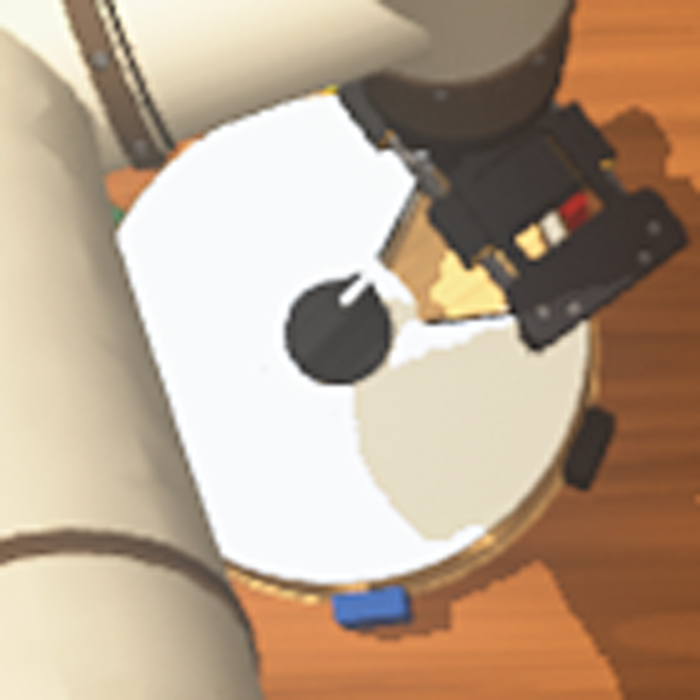

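The wrist view shows the opening symmetric about the pull, with stripes at (262,222) and (370,222) and the red tab at (313,160). The side view shows the lid unmoved. Lowering.

>>> play_rows:
  motion:
    - [[0,-0.0015,0.01,0],[0,-0.0015,0.02,0],[0,-0.0015,0.03,0],[0,-0.0015,0.04,0],[0,-0.0015,0.05,0]]

```text
t: 14.02
eef_pos: [0.5956, 0.0345, 0.0538]
tcp_rot: [[0.582, -0.813, -0.0], [-0.813, -0.582, -0.0], [-0.0, 0.0, -1.0]]
force: [-0.4, -0.6, -0.9]
width: 0.0249
```

>>> play_rows:
  motion:
    - [[0,0,0.01,0],[0,0,0.017,0],[0,0,0.023,0],[0,0,0.028,0],[0,0,0.028,0]]

```text
t: 14.65
eef_pos: [0.5955, 0.0345, 0.0263]
tcp_rot: [[0.582, -0.813, -0.001], [-0.813, -0.582, -0.0], [-0.0, 0.001, -1.0]]
force: [-1.1, 0.2, -1.1]
width: 0.0247
```

```bash
python3 -c "
from h import *
go(.5945,.0341,.022,-54.5)
s=vision.snapshot('side');save(s,'s10.png',(270,130,130,100),6)"
```

```text
t 14.65 pos [0.5955 0.0345 0.0263] yaw -54.4 j6 16.7 w 0.0247 F [-1.1  0.2 -1.1]
delta tool mm [-0.2  1.   4.3] turn 0.1
```

View pics/s10.png

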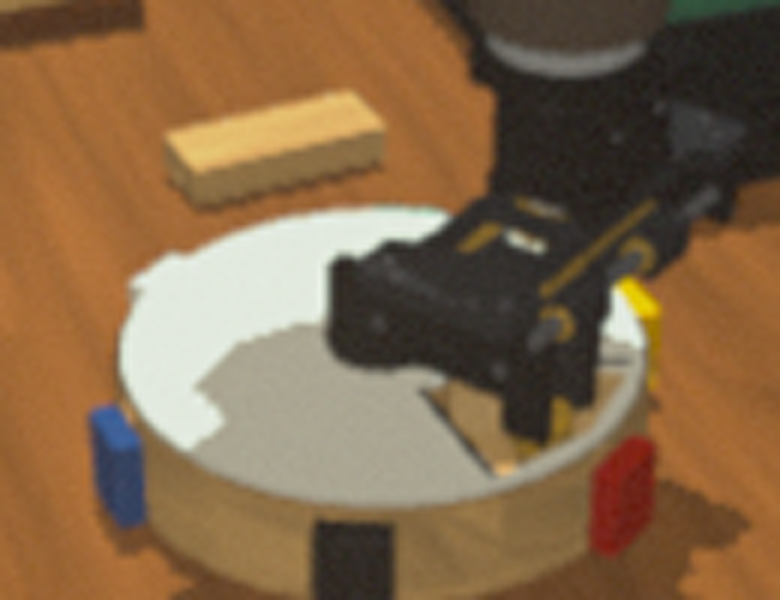

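No contact so far. 4 mm lower, then open only to 38 mm so the finger backs stay inside the opening.

>>> play_rows:
  motion:
    - [[0,0,0.002,0],[0,0,0.004,0],[0,0,0.004,0],[0,0,0.004,0],[0,0,0.004,0]]

```text
t: 15.32
eef_pos: [0.5958, 0.0346, 0.0227]
tcp_rot: [[0.582, -0.813, 0.0], [-0.813, -0.582, 0.0], [0.0, -0.0, -1.0]]
force: [-0.8, 0.7, -0.4]
width: 0.025
```

>>> play_rows:
  motion:
    - [[0,0,0,0],[0,0,0,0],[0,0,0,0],[0,0,0,0],[0,0,0,0]]
  hand: 0.037

```text
t: 15.95
eef_pos: [0.5957, 0.0346, 0.0227]
tcp_rot: [[0.582, -0.813, 0.0], [-0.813, -0.582, -0.0], [0.0, -0.0, -1.0]]
force: [-1.1, -1.2, -0.3]
width: 0.037
```

```bash
python3 -c "
from h import *
go(.5945,.0341,.022,-54.5)
s=vision.snapshot('side');save(s,'s11.png',(270,130,130,100),6)"
```

```text
t 15.95 pos [0.5957 0.0346 0.0227] yaw -54.4 j6 16.7 w 0.0370 F [-1.1 -1.2 -0.3]
delta tool mm [-0.3  1.3  0.7] turn 0.1
```

View pics/s11.png

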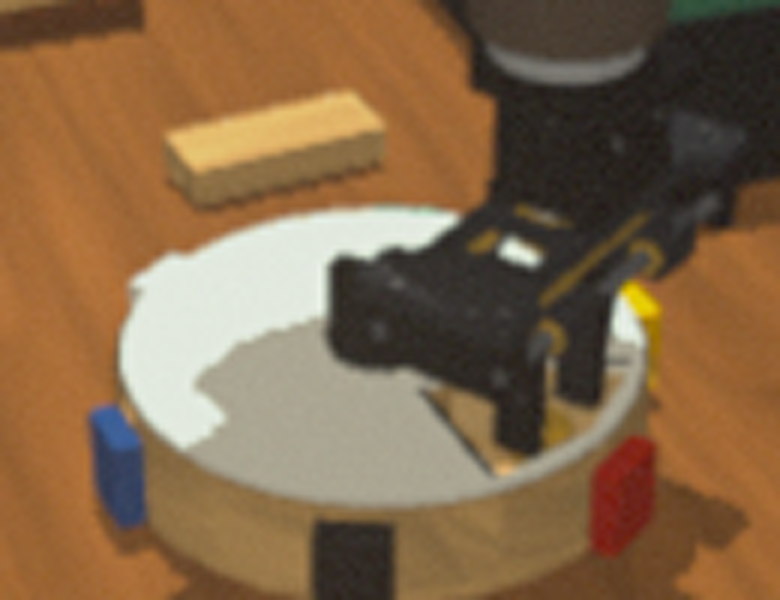

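Released, and the fingers are still clear of the stripes. Going straight up, then moving aside for a clear view.

>>> play_rows:
  motion:
    - [[0,0,-0.015,0],[0,0,-0.03,0],[0,0,-0.055,0],[0,0,-0.09,0],[0,0,-0.13,0]]

```text
t: 16.62
eef_pos: [0.5956, 0.0345, 0.1548]
tcp_rot: [[0.582, -0.813, 0.001], [-0.813, -0.582, 0.0], [0.0, -0.001, -1.0]]
force: [1.2, 0.8, -0.8]
width: 0.0367
```

>>> play_rows:
  motion:
    - [[-0.03,-0.05,-0.01,0],[-0.06,-0.1,-0.02,0],[-0.09,-0.15,-0.03,0],[-0.12,-0.19,-0.03,0],[-0.12,-0.19,-0.03,0]]

```text
t: 17.25
eef_pos: [0.6806, 0.2463, 0.1828]
tcp_rot: [[0.585, -0.811, 0.001], [-0.811, -0.585, 0.001], [-0.0, -0.001, -1.0]]
force: [-1.0, -0.9, -0.2]
width: 0.037
```

```bash
python3 -c "
from h import *
go(.5945,.0341,.022,-54.5)
s=vision.snapshot('side');save(s,'s12.png',(270,130,130,100),6);t=vision.snapshot('top'); save(t,'t12.png',(210,120,140,140),5);save(t,'t12f.png');save(s,'s12f.png')"
```

```text
t 17.25 pos [0.6806 0.2463 0.1828] yaw -54.2 j6 3.2 w 0.0370 F [-1.  -0.9 -0.2]
delta tool mm [121.7 194.1 160.5] turn 0.3
```

View pics/s12.png

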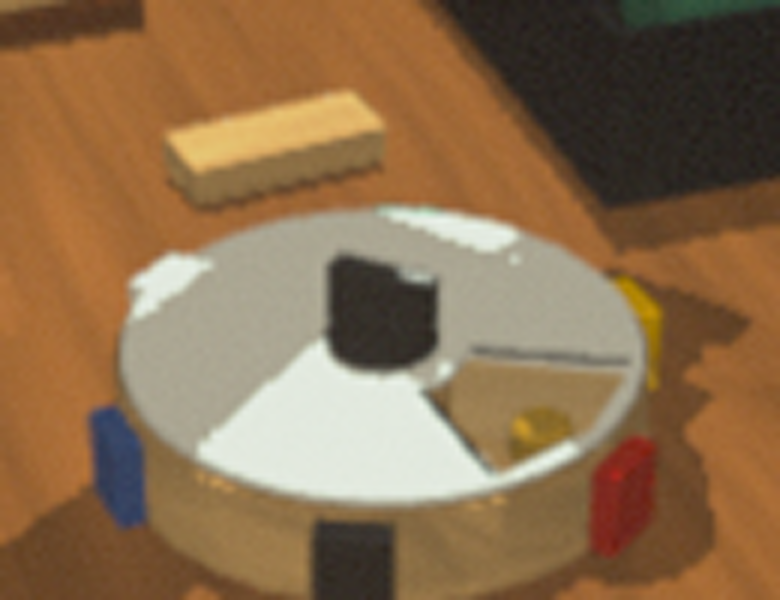

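View pics/t12.png

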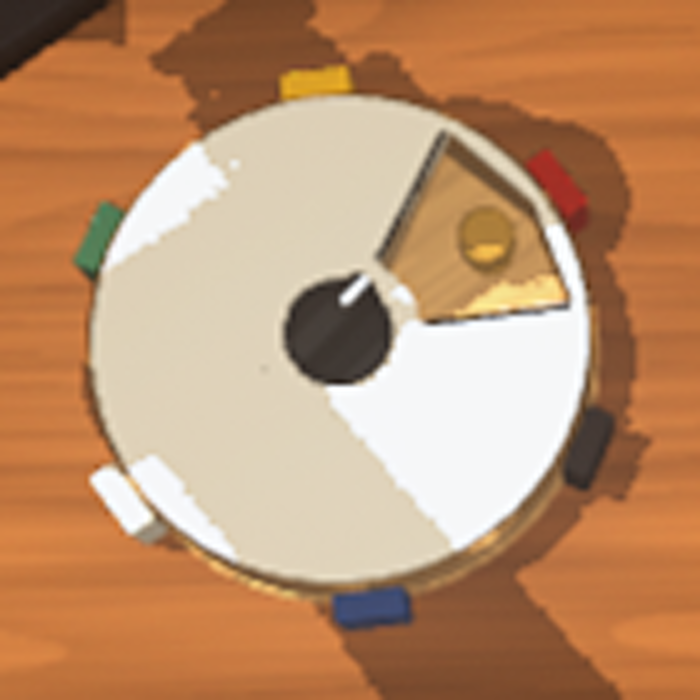

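View pics/s12f.png

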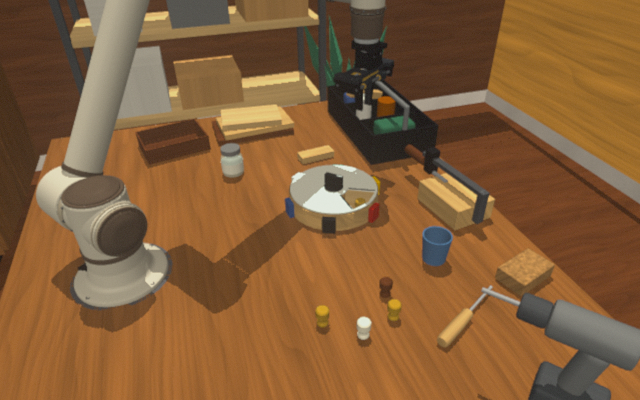

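The pull stands upright in the opening: top crop (486,240), side crop (540,430). The other pulls, jar and cup are where they were. I'm raising the arm away from the tool caddy, then doing a last numeric check.

>>> play_rows:
  motion:
    - [[0,0,-0.02,0],[0,0,-0.05,0],[0,0,-0.08,0],[0,0,-0.08,0],[0,0,-0.08,0]]

```text
t: 17.98
eef_pos: [0.6797, 0.2415, 0.2626]
tcp_rot: [[0.581, -0.814, -0.001], [-0.814, -0.581, 0.0], [-0.001, 0.001, -1.0]]
force: [-0.9, -0.1, -1.5]
width: 0.0371
```

```bash
python3 -c "
from h import *
t=vision.snapshot('top');s=vision.snapshot('side')
C=np.array([.5434,.1057]); a=np.radians(-54.5); wt=C+.077*np.array([np.cos(a),np.sin(a)])
g=[]
for x,y in [(445,135),(568,305)]:
    d=at(t,210+x/5-.4,120+y/5-.4,.052)[:2]-C; g.append(np.degrees(np.arctan2(d[1],d[0])))
print('opening',g,np.mean(g))
p=at(t,210+486/5-.4,120+238/5-.4,.045); print('pull',p,'off wanted',np.hypot(*(p[:2]-wt)))
for n in ['wood_pull_mid','white_pull_mid','glue_jar','finish_cup']:
    o=spotter.outline_of(s,n)[0]; ys,xs=np.nonzero(o['region']); print(n,at(s,xs.mean(),ys.mean(),.025 if 'pull' in n else .05).round(3))
go(0,0,0,0)
save(s,'s13.png')
"
```

```text
opening [np.float64(-28.188285831705073), np.float64(-83.76357431523223)] -55.97593007346865
pull [0.5905412  0.03562938 0.045     ] off wanted 0.007772391893735533
wood_pull_mid [ 0.534 -0.253  0.025]
white_pull_mid [ 0.45  -0.338  0.025]
glue_jar [0.307 0.337 0.05 ]
finish_cup [ 0.684 -0.193  0.05 ]
t 18.27 pos [0.6801 0.2425 0.2617] yaw -54.4 j6 3.2 w 0.0372 F [-0.4 -0.6 -0.5]
delta tool mm [-198.5  693.8  262.9] turn -54.4
```

```bash
python3 -c "
from bench import env
print(env.sign_off())"
```

```text
the job is handed in; nothing more can be done
None
```

The brass pull is standing in the red-tabbed compartment with the lid opening over it, and I handed the job in at about 18 s. No verdict was reported.

- **Dial:** I turned it about 117° counter-clockwise in a single grip and let go. The task suggested more than one grip, but one was enough.
- **Pull:** I took the leftmost of the three brass pulls, at about (0.447, -0.210). I lowered it through the opening to about 3 mm above the compartment floor before releasing it.

Last checks, all measured from the pictures:

| Check | Result | Limit |
|---|---|---|
| Opening against red tab | about 1.5° off (about 2 mm) | 11 mm, about 8° |
| Pull from compartment centre | about 8 mm, upright | 45 mm |
| Wood pull, white pull, jar, cup | within 2 mm of the start | 40 mm |
| Arm | clear of everything, force at noise level | touching nothing |

One reading disagreed: the fingers showed 25 mm on the 28 mm head. The pictures showed a sound upright hold, so I went on.

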